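# Set up the graded piers and deck of a rack-railway ramp

## Robot

A 6-joint arm with a two-finger parallel gripper is mounted at the origin on a cart in front of the work surface, level with it; the furniture and walls round the work are solid. World frame = base frame: x ahead of the robot, y to its left, z up, the work surface at z = 0. Lengths are in mm, angles in rad, forces in N, time in s.
With the tool pointing down it reaches from about 400 to 925 mm from the base axis. Payload 12.5 kg.
Tool frame: the origin (TCP) lies midway between the tips of the shut fingers; the grasp point (between the pads) lies 19 mm behind it; z points along the fingers, y is the line along which they close (so a half turn about z gives the same grasp; the last joint's range is limited). The gripper opens to 95 mm and grips with 3 to 60 N. Pads are 20 mm wide; open, the fingers measure 119 mm over their backs; the gripper's body (75 mm by 180 mm) begins 59 mm behind the grasp point.
Start: joints at [-1.409, 0.491, 1.559, -0, 1.092, -0.106], TCP at [165.404, -602.734, 214.661] pointing down, gripper open.
Joint ranges: [-3.1, 3.1], [-0.84, 2.19], [0.05, 2.79], [-1.13, 4.28], [0.06, 2.93], [-2.69, 2.69]. Speed limits (rad/s): [2.22, 2.22, 2.79, 3.14, 3.14, 3.14].

## Interface

Orientations are given as [roll, pitch, yaw] about the fixed x, y, z axes, in that order (R = Rz(yaw) Ry(pitch) Rx(roll)).
In Python, from cell import env gives the robot as it stands.
- The arm moves only by the tool arm_command, never from a script. Its argument "targets" is a list of rows, each a list of 5 numbers: the shift along the tool's x, y, z in mm, then the turn about the tool's z in degrees, then the opening, from 0 (shut) to 1 (fully open). In form: [[tx, ty, tz, roll, fingers], ...]. A call has 1 to 5 rows; each row is the pose to reach, as a shift and turn from the pose commanded when the call began, along the tool's axes at that moment; what a row does not reach only later rows make up. A row lasts 1/10 s, in which the tool goes at most 50 mm and 8.59 degrees, less where a joint would pass 70% of its speed; a pose out of reach is approached as far as the arm can. A call with a gripper value outside its range is refused whole. The fingers move at their own pace and stop on an object; the grip force is fixed at half the most. Time passes only in rows, so rows that repeat a pose let the fingers close. It gives the time, the measured TCP pose, the force, the opening and the grip force at its end, in the units of the state.
- env.state(): the state, without advancing time (a new reading comes with each control period).
- env.read_camera(name): name is "scene" or "side" or "wrist"; returns a dict with "frame" (384x512x3 uint8, red, green, blue), "vertical_fov" (degrees; the focal length in pixels is half the picture's height over the tangent of half this angle, whatever the lens; pixels are square), "cx", "cy" (the principal point, pixels), "k1" (the pictures are not rectified: a ray, as slopes to the right and down, at radius r is drawn at 1 + k1 r^2 times it, then the intrinsics apply), "world_from_camera" (4x4, takes a point from camera to world coordinates); the wrist camera has in their place "hand_eye" (4x4, takes a point from camera to tool coordinates, whose origin is the TCP and whose axes are the flange's). Camera axes: x right, y down, z forward; pixel columns grow to the right and rows downward; lengths in mm; the calibration is good to about 2 mm. A picture is of the moment at which its call begins: read the wrist's pose just before it. There is no depth.
- env.job_done(): hands the job in; it is judged then, once.
The state is a dict: "t": time; "joints": joint angles; "qvel": joint speeds; "tau": joint torques, N m; "eef_pos": TCP position; "tcp_rot": TCP orientation; "ft_force": force on the tool from outside, world axes, zero at the start; "moment": the same for the moment, N m; "opening": opening from 0.0 (shut) to 1.0 (fully open); "grip_force": force on a finger pad.
Only numpy, scipy, OpenCV 4.12 (cv2) and the standard library are available. Lean on these libraries where they do the work, as an engineer would, in place of code of your own. Each camera call takes 0.05 s, during which the arm holds its last target. There are 200 camera calls.

## Task

Build the rack-railway ramp on the plywood roadbed board: stand the four stone piers upright and square in the middle of the four footings in order of height, the shortest next to the masonry ramp foot and the tallest at the far end. Then lay the wooden track deck along the board on top of all four piers, centred over them, so that it rests sloping up evenly away from the ramp foot.

Things in the scene. Friction and masses are not known exactly. Their poses are not given: they have to be found in the camera images.
- pier_2_courses: loose grey stone-look bridge pier, 2 courses of stone between plinth and cap, 36 mm tall to the top of the steel bearing bar on its cap. Origin at the centre of its underside, z up. Shaft 22 mm along its x by 40 mm along its y with plain upright faces from 6 mm up to 32 mm; below it a plinth 34 (x) by 56 (y) mm, 6 mm high. About 0.1 to 0.2 kg. It can be gripped across either pair of shaft faces, near the top. The shortest of the four piers.
- pier_3_courses: loose grey stone-look bridge pier, 3 courses of stone between plinth and cap, 46 mm tall to the top of the steel bearing bar on its cap. Origin at the centre of its underside, z up. Shaft 22 mm along its x by 40 mm along its y with plain upright faces from 6 mm up to 42 mm; below it a plinth 34 (x) by 56 (y) mm, 6 mm high. About 0.1 to 0.2 kg. It can be gripped across either pair of shaft faces, near the top. The second shortest pier.
- pier_4_courses: loose grey stone-look bridge pier, 4 courses of stone between plinth and cap, 56 mm tall to the top of the steel bearing bar on its cap. Origin at the centre of its underside, z up. Shaft 22 mm along its x by 40 mm along its y with plain upright faces from 6 mm up to 52 mm; below it a plinth 34 (x) by 56 (y) mm, 6 mm high. About 0.1 to 0.2 kg. It can be gripped across either pair of shaft faces, near the top. The second tallest pier.
- pier_5_courses: loose grey stone-look bridge pier, 5 courses of stone between plinth and cap, 66 mm tall to the top of the steel bearing bar on its cap. Origin at the centre of its underside, z up. Shaft 22 mm along its x by 40 mm along its y with plain upright faces from 6 mm up to 62 mm; below it a plinth 34 (x) by 56 (y) mm, 6 mm high. About 0.1 to 0.2 kg. It can be gripped across either pair of shaft faces, near the top. The tallest pier.
- deck: loose wooden bridge deck with a rack-railway track on top: plank 240 mm long (its x) and 38 mm wide (its y), 14 mm high at the dark edge strips along both long sides; flat underside, both ends alike, about 0.12 kg. Origin at the centre of its underside, z up. At the start it lies flat on the closed lid of the low blue parts case, about 35 mm above the bench. Grip it across its width at mid-length; it may lie either way round.
- roadbed: fixed plywood roadbed board on the bench, 356 mm long (its x), 76 mm wide (its y), 6 mm thick, with four brown footings in grey frames (40 by 62 mm) on its centre line. Origin at the centre of its underside, z up. Footing centres at x = -96, -32, +32 and +96 mm, y = 0; its top face is 6 mm above the origin. Piers stand on the footings with their x along the board's x (either way round). Standing piers leave 42 mm between shafts and 30 mm between plinths.
- ramp_foot: fixed masonry block of 46 by 60 mm and 42 mm high with a stub of track on top: the bottom end of the ramp. It is screwed to one or the other end of the roadbed board, its centre on the board's centre line at x = +154 or -154 mm, 58 mm from the nearest footing's centre. Origin at the centre of its underside, which lies on the board's top. At the opposite end of the board is a flat steel joining plate with two brass dowels, 9 mm high, where the next board will join.

How it is judged (in metres and radians):
On the way:
1. all four piers stand on their footings in order of height, shortest next to the ramp foot (horizontal distance between pier_2_courses and ramp_foot between 0.046 and 0.07 m and y of pier_2_courses in the frame of roadbed between -0.012 and 0.012 m and z of pier_2_courses in the frame of roadbed between 0.003 and 0.01 m and angle between each of pier_2_courses, pier_3_courses, pier_4_courses, pier_5_courses's own z axis and vertical below 0.06 rad and angle between the x axis of each of pier_2_courses, pier_3_courses, pier_4_courses, pier_5_courses and the x axis of roadbed, either way round below 0.21 rad and horizontal distance between pier_3_courses and ramp_foot between 0.11 and 0.134 m and y of pier_3_courses in the frame of roadbed between -0.012 and 0.012 m and z of pier_3_courses in the frame of roadbed between 0.003 and 0.01 m and horizontal distance between pier_4_courses and ramp_foot between 0.174 and 0.198 m and y of pier_4_courses in the frame of roadbed between -0.012 and 0.012 m and z of pier_4_courses in the frame of roadbed between 0.003 and 0.01 m and horizontal distance between pier_5_courses and ramp_foot between 0.238 and 0.262 m and y of pier_5_courses in the frame of roadbed between -0.012 and 0.012 m and z of pier_5_courses in the frame of roadbed between 0.003 and 0.01 m), for 0.2 s.
At the end, for the whole second after the job is handed in: The piers stand upright on their footings (within 12 mm of the middle, 12 degrees of square) in order of height, shortest next to the ramp foot; the deck rests on them, centred within 12 mm, in line within 7 degrees, sloping 7 to 11 degrees with its underside about 57 mm up; all at rest (all of step 1 and x of deck in the frame of roadbed between -0.012 and 0.012 m and y of deck in the frame of roadbed between -0.012 and 0.012 m and height (world z) of deck between 0.052 and 0.063 m and angle between deck's own z axis and vertical between 0.115 and 0.2 rad and angle between the y axis of deck and the y axis of roadbed, either way round below 0.12 rad and linear speed of each of pier_2_courses, pier_3_courses, pier_4_courses, pier_5_courses, deck below 0.02 m/s); the robot touches nothing.
It also fails if it takes over 122 s, if anything falls off the work surface, if the arm or the gripper's body presses on something with over 40 N, if the wrist force passes 120 N, or if a joint passes its speed limit or range.

## Working session

There is one attempt and no reset: what is moved stays moved. The work goes in short steps, Python scripts to look and compute and a tool call to move; the robot and the scene stay as the last step left them, time stands still between calls to the robot, and variables do not carry over. Pictures are saved under pics/ and viewed, at most 14 in all, crops included, and the job is handed in when it is done.

Besides the shell and the picture viewer there is one more tool, called after "Request:" as a command line: name --pt "numbers of a row" for each row, then --argument value for the rest. arm_command: Moves the arm, as the interface text tells. Its arguments: {"type":"object","properties":{"targets":{"type":"array","items":{"type":"array","items":{"type":"number"}}}},"required":["targets"]}

```bash
mkdir -p pics; ls; python3 - <<'E'
from cell import env
import cv2,numpy as np
print(env.state())
for n in("scene","side","wrist"):
    c=env.read_camera(n);cv2.imwrite(f"pics/{n}0.png",c["frame"][:,:,::-1])
    print({k:v for k,v in c.items() if k!="frame"})
E
```

```text
pics
{'t': 0.0, 'joints': array([-1.40861313e+00,  4.91551515e-01,  1.55945869e+00,  3.19602193e-06,
        1.09170384e+00, -1.05587845e-01]), 'qvel': array([-6.04008204e-04, -4.33059348e-04,  4.42487228e-04, -2.01307361e-04,
        1.04002699e-03,  7.24960119e-05]), 'tau': array([ 1.37977477e-03, -6.12644434e+01, -2.58182305e+01,  6.92837290e-02,
        4.83730668e-02, -1.05333893e-04]), 'eef_pos': array([ 165.3535408 , -602.47083031,  214.06356654]), 'tcp_rot': array([-3.14047781e+00, -1.21004193e-04,  2.67769497e-01]), 'ft_force': array([-0.94116082, -0.28237535,  0.01946145]), 'moment': array([ 0.02384474, -0.04762149,  0.0044151 ]), 'grip_force': 0.0, 'opening': 0.996753247148176}
{'vertical_fov': 42.63849342750809, 'cx': 262.48311012799957, 'cy': 193.87410002137867, 'k1': -0.07401302132852203, 'world_from_camera': array([[-8.31915365e-01, -2.96307187e-01,  4.69168282e-01,
         4.70457521e+01],
       [-5.54867389e-01,  4.53714711e-01, -6.97327141e-01,
         5.39518335e+02],
       [-6.24550817e-03, -8.40443343e-01, -5.41863434e-01,
         6.11249972e+02],
       [ 0
[... 328 characters left out ...]
.03911041e-01,  9.04480107e-01,
        -9.68279790e+02],
       [ 2.32219237e-03, -9.13219257e-01, -4.07461895e-01,
         4.42145655e+02],
       [ 0.00000000e+00,  0.00000000e+00,  0.00000000e+00,
         1.00000000e+00]])}
{'vertical_fov': 66.15606968838517, 'cx': 252.55910732995176, 'cy': 191.32176873669826, 'k1': -0.060256831832308795, 'hand_eye': array([[-2.42647310e-04, -9.54757267e-01, -2.97386117e-01,
         8.37761664e+01],
       [ 9.99999452e-01, -5.34543392e-04,  9.00216909e-04,
         1.83283699e-01],
       [-1.01845442e-03, -2.97385735e-01,  9.54756873e-01,
        -1.70163366e+02],
       [ 0.00000000e+00,  0.00000000e+00,  0.00000000e+00,
         1.00000000e+00]])}
```

View pics/scene0.png

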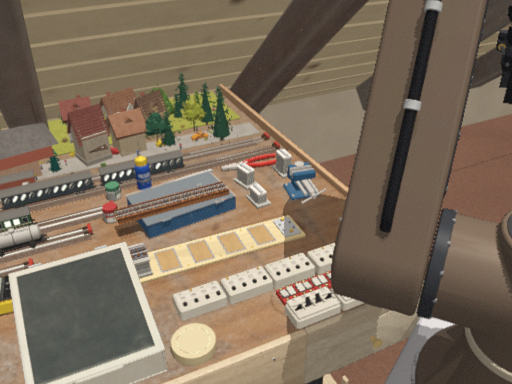

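View pics/side0.png

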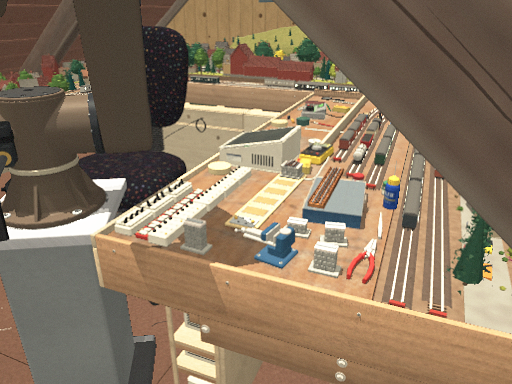

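The ramp foot is at the far (+y) end of the board (scene 140,262), next to the grey panel, and the joining plate is at the near end (288,228). The four piers show in the side view at (196,235), (299,226), (335,235) and (325,258). The deck is on the blue case. I'll enlarge both views.

```bash
cat > h.py <<'E'
from cell import env
import cv2,numpy as np
from scipy.spatial.transform import Rotation as R
def K(c):
    h,w=c["frame"].shape[:2];f=h/2/np.tan(np.radians(c["vertical_fov"]/2));return np.array([[f,0,c["cx"]],[0,f,c["cy"]],[0,0,1]])
def ray(c,px,T=None):
    T=c["world_from_camera"] if T is None else T
    # drawn = undist*(1+k1 r^2): the OpenCV model
    s=cv2.undistortPoints(np.array(px,float).reshape(-1,1,2),K(c),np.array([c["k1"],0,0,0.])).reshape(-1,2)
    d=np.c_[s,np.ones(len(s))]@T[:3,:3].T
    return T[:3,3],d
def plane(c,px,z,T=None):
    o,d=ray(c,px,T);return o+d*((z-o[2])/d[:,2])[:,None]
def tool(s=None):
    s=s or env.state();T=np.eye(4);T[:3,:3]=R.from_euler("xyz",s["tcp_rot"]).as_matrix();T[:3,3]=s["eef_pos"];return T
def wrist():
    T=tool();c=env.read_camera("wrist");return c,T@c["hand_eye"]
def proj(c,P,T=None):
    T=c["world_from_camera"] if T is None else T
    Ti=np.linalg.inv(T);return cv2.projectPoints(np.atleast_2d(P).astype(float),cv2.Rodrigues(Ti[:3,:3])[0],Ti[:3,3],K(c),np.array([c["k1"],0,0,0.]))[0].reshape(-1,2)
E
python3 - <<'E'
import cv2
a=cv2.imread('pics/scene0.png');b=cv2.imread('pics/side0.png')
cv2.imwrite('pics/a.png',cv2.resize(a[140:330,100:365],None,fx=3,fy=3,interpolation=2))
cv2.imwrite('pics/b.png',cv2.resize(b[140:290,130:390],None,fx=3,fy=3,interpolation=2))
E
```

```text
(no output)
```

View pics/a.png

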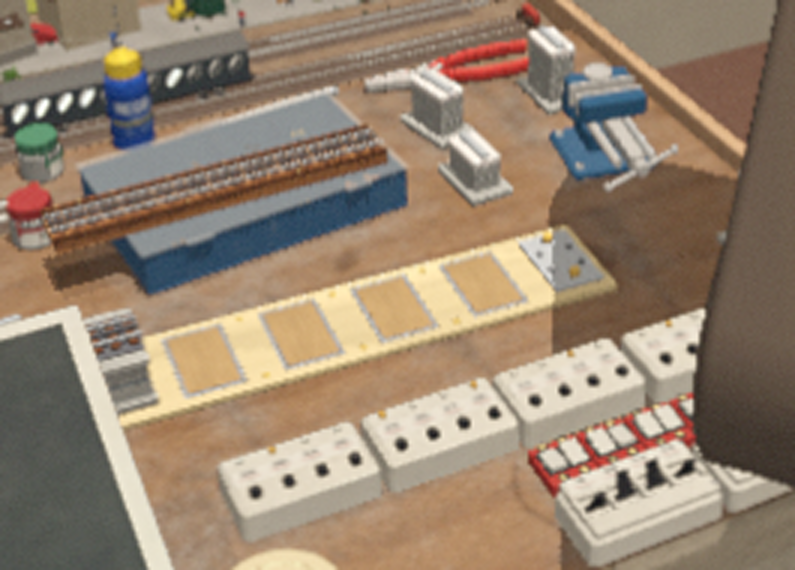

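View pics/b.png

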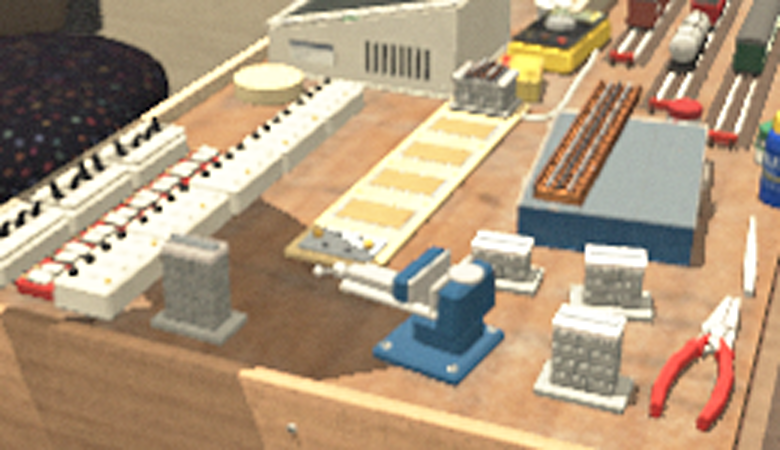

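Crop pixels: pier 2 top at scene (476,143) and side (503,240). Pier 3 is at (438,85) and (617,255), pier 4 at (551,45) and (590,318), and pier 5 in the side view only at (197,245). The outer footings' corners and the deck are also visible. Next I cast the rays.

```bash
python3 - <<'E'
from h import *
np.set_printoptions(precision=1,suppress=True)
sc=env.read_camera("scene");si=env.read_camera("side")
A=lambda p:np.array(p,float)/3+[100,140]
B=lambda p:np.array(p,float)/3+[130,140]
for n,a,b,z in(("p2",(476,143),(503,240),34),("p3",(438,85),(617,255),44),("p4",(551,45),(590,318),54),("p5",None,(197,245),64)):
    print(n,a and plane(sc,[A(a)],z)[0],plane(si,[B(b)],z)[0])
print("sc foot plate-end",plane(sc,A([(442,258),(497,247),(526,300),(473,314)]),6).mean(0))
print("sc foot ramp-end",plane(sc,A([(163,340),(213,325),(245,383),(193,395)]),6).mean(0))
f=[(460,128),(436,153),(405,184),(371,214)]
print("side feet",plane(si,B(f),6))
print("deck top ends scene",plane(sc,A([(48,228),(378,138)]),49)) 
print("deck side ends",plane(si,B([(568,193),(620,85)]),49))
print("wrist cam at",(tool()@env.read_camera("wrist")["hand_eye"])[:3,3])
print("case top sc",plane(sc,A([(80,168),(335,92),(405,170),(130,255)]),35))
print("plinths side p5",plane(si,B([(150,325),(218,340),(245,318),(180,300)]),3))
E
```

```text
p2 [ 568.  -219.8   34. ] [ 571.5 -222.9   34. ]
p3 [ 630.7 -260.4   44. ] [ 638.5 -272.5   44. ]
p4 [ 582.1 -347.4   54. ] [ 591.9 -363.4   54. ]
p5 None [ 358.8 -258.1   64. ]
sc foot plate-end [ 491.9 -116.7    6. ]
sc foot ramp-end [593.   50.2   6. ]
side feet [[ 593.8   46.9    6. ]
 [ 562.1   -5.8    6. ]
 [ 525.6  -64.7    6. ]
 [ 490.7 -115.5    6. ]]
deck top ends scene [[ 732.9   43.    49. ]
 [ 617.5 -167.    49. ]]
deck side ends [[ 628.5 -184.9   49. ]
 [ 736.1   26.3   49. ]]
wrist cam at [ 246.2 -580.7  384.5]
case top sc [[ 787.6  -34.1   35. ]
 [ 701.  -220.4   35. ]
 [ 589.2 -160.6   35. ]
 [ 680.6   21.8   35. ]]
plinths side p5 [[ 323.8 -253.2    3. ]
 [ 368.8 -277.7    3. ]
 [ 387.3 -252.7    3. ]
 [ 343.2 -223.     3. ]]
```

The two views agree: footing span is 193.5 mm against 192 expected, and cap heights are consistent with 32, 42 and 52 mm. I move the wrist camera over the piers.

Request:
arm_command --pt "47 -22 0 0 1" --pt "94 -44 0 0 1" --pt "141 -66 0 0 1" --pt "188 -89 0 0 1" --pt "235 -111 0 0 1"

```text
t: 0.8
eef_pos: [356.3, -438.5, 214.8]
tcp_rot: [3.141, -0.0, 0.267]
ft_force: [-0.1, 0.1, -0.3]
opening: 0.999
grip_force: 0.0
```

Request:
arm_command --pt "47 -22 0 0 1" --pt "94 -44 0 0 1" --pt "141 -66 0 0 1" --pt "188 -89 0 0 1" --pt "188 -89 0 0 1"

```text
t: 1.3
eef_pos: [515.8, -301.0, 214.5]
tcp_rot: [-3.142, -0.001, 0.272]
ft_force: [-0.6, -0.3, -0.4]
opening: 1.001
grip_force: 0.0
```

```bash
python3 - <<'E'
from h import *
c,T=wrist();cv2.imwrite("pics/w1.png",c["frame"][:,:,::-1]);np.save("w1T.npy",T)
print(env.state()["eef_pos"],env.state()["tcp_rot"],env.state()["t"])
print(proj(c,[[568,-220,36],[632,-263,46],[586,-352,56],[359,-258,66],[492,-116,6],[593,50,6]],T))
E
```

```text
[ 515.01977694 -301.78714712  214.41199297] [-3.14138136e+00 -1.67577168e-04  2.71688982e-01] 1.35
[[196.41911013 110.98452572]
 [247.03978752  63.2196513 ]
 [313.84992235 128.51194361]
 [186.39770701 284.77901811]
 [110.65228286 146.92108777]
 [ -5.59914109  34.34415228]]
```

View pics/w1.png

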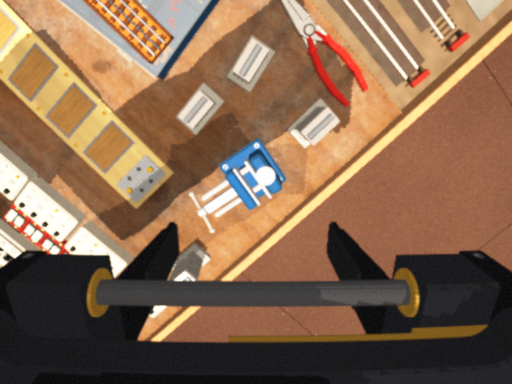

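The wrist view shows pier 2 at (200,107), pier 3 at (250,62), pier 4 at (316,122) and pier 5 part hidden at (185,270). The board's footings are at (35,72), (72,110) and (108,146). Now I measure the piers by masks.

```bash
cat >> h.py <<'E'
def piers(c,T,guess,win=45,smax=50,name=None):
    """rect of the low-saturation blob (whole pier, plinth outline on z=5) and of the bright bar/cap near each guess"""
    hsv=cv2.cvtColor(c["frame"],cv2.COLOR_RGB2HSV);out={}
    vis=c["frame"][:,:,::-1].copy()
    for k,(P,h) in guess.items():
        u,v=proj(c,[[P[0],P[1],h/2]],T)[0]
        m=((hsv[...,1]<smax)&(hsv[...,2]>70)).astype(np.uint8)
        z=np.zeros_like(m);cv2.circle(z,(int(u),int(v)),win,1,-1)
        m=cv2.morphologyEx(m&z,cv2.MORPH_OPEN,np.ones((3,3),np.uint8))
        n,l,st,ce=cv2.connectedComponentsWithStats(m)
        if n<2: continue
        i=1+np.argmax(st[1:,4]);ct=max(cv2.findContours((l==i).astype(np.uint8),0,2)[0],key=cv2.contourArea)
        q=plane(c,ct.reshape(-1,2),5,T)[:,:2].astype(np.float32)
        r=cv2.minAreaRect(q);b=cv2.boxPoints(r)
        e=b[1]-b[0];e2=b[2]-b[1];e=e if np.hypot(*e)>np.hypot(*e2) else e2
        out[k]=(np.array(r[0]),sorted(r[1]),np.degrees(np.arctan2(e[1],e[0]))%180)
        print(k,np.round(r[0],1),np.round(sorted(r[1]),1),"long axis deg %.1f"%out[k][2])
        cv2.drawContours(vis,[ct],-1,(0,0,255),1)
    if name: cv2.imwrite(name,cv2.resize(vis,(800,600)))
    return out
E
python3 - <<'E'
from h import *
c,T=wrist()
piers(c,T,{2:((568,-220),36),3:((632,-263),46),4:((586,-352),56)},win=32,name="pics/m1.png")
E
```

```text
2 [ 569.  -217.8] [31.4 53.7] long axis deg 153.3
3 [ 636.6 -265.1] [32.1 53.9] long axis deg 162.2
4 [ 588.3 -361.1] [37.8 54.3] long axis deg 150.6
```

View pics/m1.png

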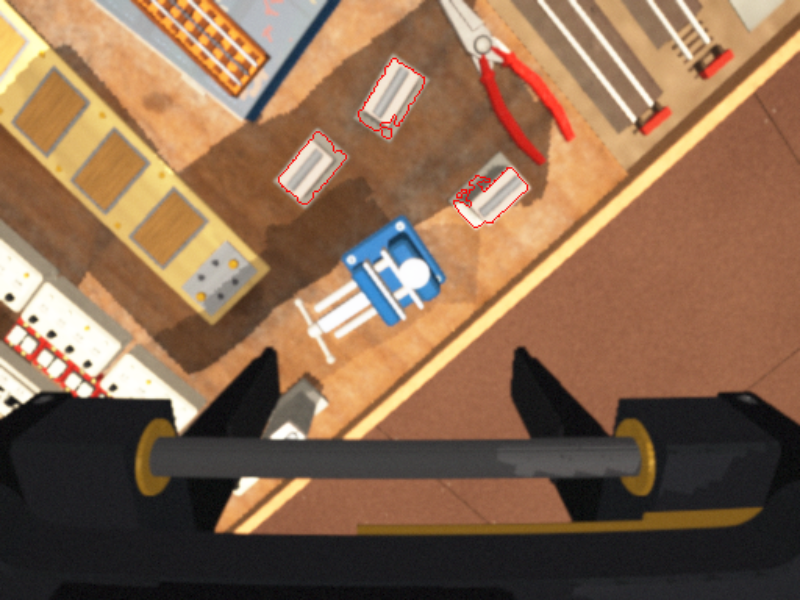

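Piers 2 and 3 measure well (54x32 mm against 56x34). I go over pier 2.

Request:
arm_command --pt "25 -22 0 -8.5 0.65" --pt "50 -44 0 -17 0.65" --pt "75 -66 0 -25.5 0.65" --pt "75 -66 0 -34 0.65" --pt "75 -66 0 -42.5 0.65"

```text
t: 1.9
eef_pos: [567.1, -221.6, 214.6]
tcp_rot: [-3.141, 0.0, 1.016]
ft_force: [-0.1, -0.1, -0.9]
opening: 0.667
grip_force: 0.0
```

Request:
arm_command --pt "0 0 30 -5.2 0.65" --pt "0 0 70 -5.2 0.65" --pt "0 0 70 -5.2 0.65"

```text
t: 2.2
eef_pos: [564.8, -221.5, 140.7]
tcp_rot: [-3.134, 0.0, 1.098]
ft_force: [-0.7, -0.2, -0.8]
opening: 0.647
grip_force: 0.0
```

```bash
cat >> h.py <<'E'
def go(target,long_deg,T=None):
    """shift in tool axes and turn to bring the TCP to target with tool y along long_deg"""
    T=tool() if T is None else T
    d=T[:3,:3].T@(np.array(target,float)-T[:3,3]);a=np.degrees(np.arctan2(T[1,1],T[0,1]))
    t=(a-long_deg+90)%180-90
    print("tcp",np.round(T[:3,3],1),"tool-y %.1f"%a,"shift",np.round(d,1),"turn %.1f"%t)
E
python3 - <<'E'
from h import *
c,T=wrist()
cv2.imwrite("pics/w2.png",c["frame"][:,:,::-1])
r=piers(c,T,{2:((569,-218),36),3:((636,-265),46),4:((586,-355),56)},win=55)
go((*r[2][0],10),r[2][2])
E
```

```text
2 [ 565.7 -223.9] [10.1 40. ] long axis deg 153.0
3 [ 641.9 -280.9] [22.3 42.2] long axis deg 160.5
4 [ 566.3 -352.7] [ 8.5 18.5] long axis deg 66.0
tcp [ 566.2 -221.9  143.4] tool-y -27.1 shift [ -1.9   1.1 133.4] turn -0.1
```

View pics/w2.png

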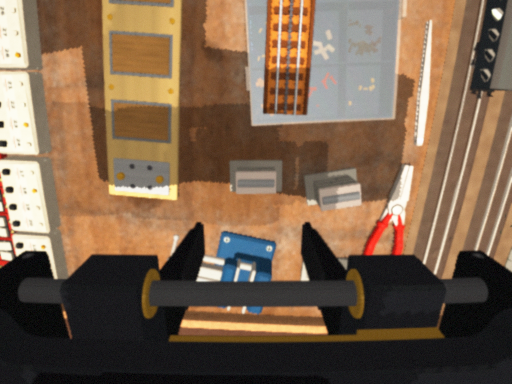

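Close view: pier 2's plinth spans (230–282, 160–193), with footings at (141,121) and (141,55). The deck spans columns 264–312.

```bash
python3 - <<'E'
from h import *
np.set_printoptions(precision=1,suppress=True)
c,T=wrist()
p=plane(c,[(230,160),(282,160),(282,193),(230,193)],5,T);print(p,p.mean(0)); go((*p.mean(0)[:2],10),np.degrees(np.arctan2(*(p[1]-p[0])[1::-1])),)
print(plane(c,[(305,175),(354,168),(362,205),(312,210)],5,T).mean(0))
h=cv2.cvtColor(c["frame"],cv2.COLOR_RGB2HSV)
# footings: brown inside, darker than the yellow plywood
m=cv2.inRange(h,(5,70,60),(25,200,170));m[:, :95]=0;m[:,185:]=0;m[150:]=0
for ct in cv2.findContours(cv2.morphologyEx(m,cv2.MORPH_OPEN,np.ones((5,5))),0,2)[0]:
    if cv2.contourArea(ct)>500:
        r=cv2.minAreaRect(plane(c,ct.reshape(-1,2),6,T)[:,:2].astype(np.float32));print("foot",r,cv2.boundingRect(ct))
g=plane(c,[(110,100),(173,103),(170,143),(111,139)],6,T);print(g.mean(0),g)
g=plane(c,[(109,31),(173,35),(172,77),(110,74)],6,T);print(g.mean(0))
E
```

```text
[[ 554.3 -190.7    5. ]
 [ 603.5 -215.8    5. ]
 [ 587.7 -249.1    5. ]
 [ 536.8 -223.1    5. ]] [ 570.6 -219.7    5. ]
tcp [ 567.3 -222.1  145.2] tool-y -27.1 shift [  3.7   1.9 135.2] turn -0.0
[ 639.6 -271.5    5. ]
foot ((490.589111328125, -112.12458038330078), (34.87376022338867, 57.193180084228516), 58.105098724365234) (113, 103, 55, 37)
foot ((524.8828125, -57.89971160888672), (34.8266487121582, 56.796165466308594), 57.854248046875) (111, 35, 58, 41)
foot ((544.4659423828125, -93.29598999023438), (141.62820434570312, 18.03333282470703), 59.600032806396484) (167, 0, 18, 150)
foot ((500.10736083984375, -73.47696685791016), (144.26327514648438, 66.90380096435547), 55.32575225830078) (95, 0, 63, 150)
[ 491.5 -112.9    6. ] [[ 475.   -79.8    6. ]
 [ 530.9 -112.7    6. ]
 [ 507.  -145.9    6. ]
 [ 453.3 -113.2    6. ]]
[526.4 -58.3   6. ]
```

The footings fit a line (64.1 mm spacing, axis 58.0°, extrapolation matches the scene view). I grasp pier 2.

Request:
arm_command --pt "3.5 2 0 0 0.65" --pt "3.5 2 45 0 0.65" --pt "3.5 2 90 0 0.65" --pt "3.5 2 120 0 0.65" --pt "3.5 2 135 0 0.65"

```text
t: 2.8
eef_pos: [571.2, -218.7, 8.7]
tcp_rot: [-3.141, 0.0, 1.1]
ft_force: [-0.5, 0.2, 0.3]
opening: 0.647
grip_force: 0.0
```

Request:
arm_command --pt "0 0 0 0 0.65" --pt "0 0 0 0 0.2" --pt "0 0 0 0 0.2" --pt "0 0 0 0 0.2" --pt "0 0 0 0 0.2"

```text
t: 3.3
eef_pos: [571.4, -218.8, 11.0]
tcp_rot: [3.14, 0.0, 1.1]
ft_force: [-2.4, 1.6, 9.2]
opening: 0.421
grip_force: 30.0
```

Request:
arm_command --pt "0 0 0 0 0.2" --pt "0 0 -20 0 0.2" --pt "0 0 -50 0 0.2" --pt "0 0 -90 0 0.2" --pt "0 0 -90 0 0.2"

```text
t: 3.8
eef_pos: [573.1, -219.6, 104.7]
tcp_rot: [3.133, 0.0, 1.1]
ft_force: [0.5, -0.4, -1.6]
opening: 0.421
grip_force: 30.0
```

```bash
python3 - <<'E'
from h import *
c,T=wrist();cv2.imwrite("pics/w3.png",c["frame"][:,:,::-1])
go((592.5,50.6,100),148)
E
```

```text
tcp [ 572.1 -219.1  102.2] tool-y -27.0 shift [ 249.7 -104.1    1.7] turn 5.0
```

View pics/w3.png

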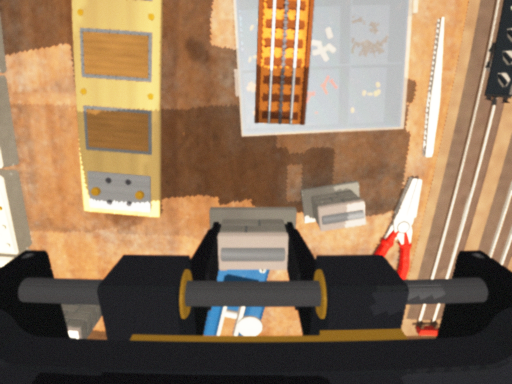

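Pier 2 is held level at 40 mm opening, with about 1.6 N of weight. I carry it over the fourth footing and check its offset in the grip.

Request:
arm_command --pt "45 -19 0 1 0.2" --pt "90 -38 0 2 0.2" --pt "135 -57 0 3 0.2" --pt "180 -75 0 4 0.2" --pt "220 -92 0 5 0.2"

```text
t: 4.35
eef_pos: [588.2, 21.4, 98.5]
tcp_rot: [-3.14, 0.001, 1.013]
ft_force: [0.4, -1.1, -0.8]
opening: 0.42
grip_force: 30.0
```

Request:
arm_command --pt "20 -10 0 0 0.2" --pt "29 -14 0 0 0.2" --pt "29 -14 0 0 0.2" --pt "29 -14 0 0 0.2"

```text
t: 4.75
eef_pos: [592.1, 50.2, 99.1]
tcp_rot: [-3.141, 0.001, 1.013]
ft_force: [0.1, -0.2, -1.9]
opening: 0.419
grip_force: 30.0
```

```bash
python3 - <<'E'
from h import *
np.set_printoptions(precision=1,suppress=True)
c,T=wrist();cv2.imwrite("pics/w4.png",c["frame"][:,:,::-1])
go((592.5,50.6,17.5),148)
print(proj(c,[[592.5,50.6,6],[558.5,-3.7,6],[524.6,-57.9,6],[490.7,-112.2,6],[623.2,99.8,40]],T))
print(plane(c,[(210,207),(296,207)],4,c["hand_eye"]))
E
```

```text
tcp [592.2  49.8  99.3] tool-y -32.0 shift [ 0.8 -0.1 81.8] turn -0.0
[[252.9 192.4]
 [252.8 253.2]
 [252.7 305.8]
 [252.7 351.2]
 [252.9 133.9]]
[[ 19.1 -27.    4. ]
 [ 19.1  27.2   4. ]]
```

View pics/w4.png

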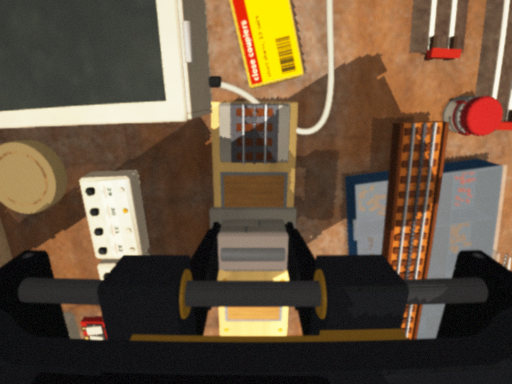

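Pier 2 sits over footing 4, square to it, about 2 mm forward in the grip; the ramp foot at (254,133) matches my prediction. I lower, release and rise.

Request:
arm_command --pt "-1 0 40 0 0.2" --pt "-1 0 65 0 0.2" --pt "-1 0 76 0 0.2" --pt "-1 0 81 0 0.2" --pt "-1 0 82 0 0.2"

```text
t: 5.3
eef_pos: [592.1, 49.7, 17.8]
tcp_rot: [3.141, -0.0, 1.012]
ft_force: [0.4, 0.6, -1.0]
opening: 0.421
grip_force: 30.0
```

Request:
arm_command --pt "0 0 0 0 0.2" --pt "0 0 0 0 0.2" --pt "0 0 0 0 0.65" --pt "0 0 0 0 0.65" --pt "0 0 0 0 0.65"

```text
t: 5.8
eef_pos: [592.0, 50.3, 18.0]
tcp_rot: [3.141, -0.0, 1.013]
ft_force: [0.2, 0.4, 1.2]
opening: 0.61
grip_force: 0.0
```

Request:
arm_command --pt "0 0 -20 0 0.65" --pt "0 0 -60 0 0.65" --pt "0 0 -100 0 0.65" --pt "-40 0 -130 0 0.65" --pt "-40 0 -130 0 0.65"

```text
t: 6.3
eef_pos: [570.6, 14.4, 151.6]
tcp_rot: [3.137, -0.002, 1.012]
ft_force: [-0.1, -0.1, -0.1]
opening: 0.65
grip_force: 0.0
```

```bash
python3 - <<'E'
from h import *
np.set_printoptions(precision=1,suppress=True)
c,T=wrist();cv2.imwrite("pics/w5.png",c["frame"][:,:,::-1])
print(proj(c,[[592.5,50.6,42]],T))
go((640,-269.5,150),161)
E
```

```text
[[251.5 145.4]]
tcp [570.7  15.3 149.7] tool-y -32.1 shift [-204.6  209.8    0.1] turn -13.1
```

View pics/w5.png

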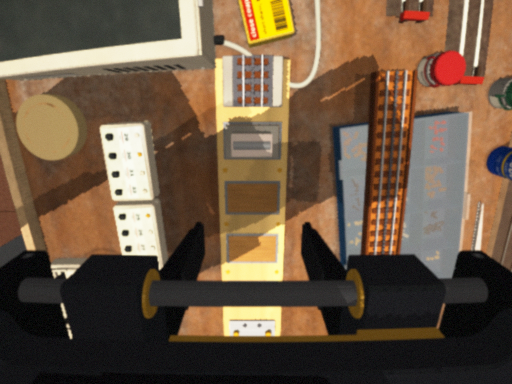

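Pier 2 stands well on footing 4, its bar at (252,143) against a predicted (251,145). Next is pier 3.

Request:
arm_command --pt "-34 35 0 -3 0.65" --pt "-68 70 0 -6 0.65" --pt "-102 105 0 -9 0.65" --pt "-136 140 0 -13 0.65" --pt "-170 175 0 -13 0.65"

```text
t: 6.85
eef_pos: [629.5, -221.8, 146.3]
tcp_rot: [-3.14, -0.0, 1.243]
ft_force: [0.6, -0.7, 0.6]
opening: 0.653
grip_force: 0.0
```

Request:
arm_command --pt "-20 25 0 0 0.65" --pt "-26 42 0 0 0.65" --pt "-26 42 0 0 0.65" --pt "-26 42 0 0 0.65"

```text
t: 7.25
eef_pos: [660.0, -257.8, 146.1]
tcp_rot: [-3.139, -0.0, 1.24]
ft_force: [0.5, 0.2, 0.2]
opening: 0.65
grip_force: 0.0
```

```bash
python3 - <<'E'
from h import *
np.set_printoptions(precision=1,suppress=True)
c,T=wrist();cv2.imwrite("pics/w6.png",cv2.resize(c["frame"][100:260,100:420,::-1],None,fx=2.5,fy=2.5))
print(proj(c,[[638,-268,46]],T))
go((638,-268,150),161)
E
```

```text
[[235.2 207.3]]
tcp [ 659.9 -257.5  146.6] tool-y -18.9 shift [-17.1 -17.3  -3.4] turn 0.1
```

View pics/w6.png

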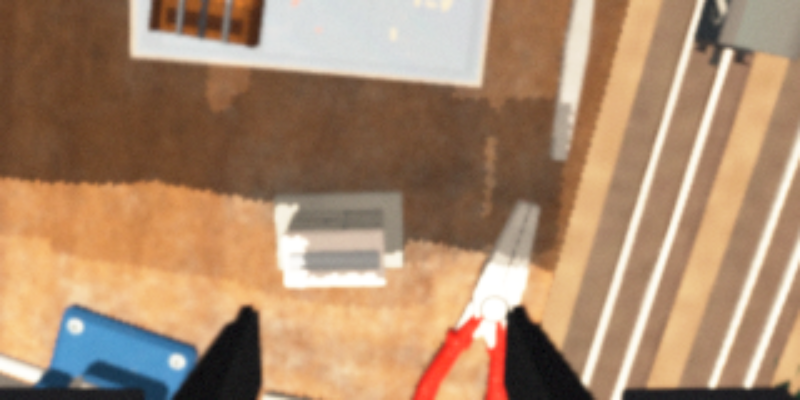

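Pier 3's bar is at (234.8,203.6), and its plinth diagonal runs from (210.8,178) to (261.2,206.4).

```bash
python3 - <<'E'
from h import *
np.set_printoptions(precision=1,suppress=True)
c,T=wrist()
f=lambda *p:np.array(p)/2.5+100
b=plane(c,f((337,259)),46,T);q=plane(c,f((277,195),(403,192),(403,266)),6,T)
print(b,q,(q[0]+q[2])/2,np.linalg.norm(q[0]-q[1]),np.linalg.norm(q[2]-q[1]))
d=q[0]-q[1];L=np.degrees(np.arctan2(d[1],d[0]))
m=(b[0]+(q[0]+q[2])/2)/2;print(L);go((*m[:2],20),L)
E
```

```text
[[ 638.8 -264.1   46. ]] [[ 617.  -240.5    6. ]
 [ 669.4 -257.     6. ]
 [ 658.6 -289.6    6. ]] [ 637.8 -265.     6. ] 54.96791646873204 34.27847362440867
162.4882989169291
tcp [ 660.  -257.4  147.1] tool-y -18.9 shift [-13.9 -18.  127.1] turn -1.4
```

Request:
arm_command --pt "-14 -18 20 -1.4 0.65" --pt "-14 -18 60 -1.4 0.65" --pt "-14 -18 95 -1.4 0.65" --pt "-14 -18 118 -1.4 0.65" --pt "-14 -18 127 -1.4 0.65"

```text
t: 7.85
eef_pos: [637.6, -264.7, 18.5]
tcp_rot: [-3.138, -0.001, 1.265]
ft_force: [0.8, 0.6, 0.2]
opening: 0.653
grip_force: 0.0
```

Request:
arm_command --pt "0 0 0 0 0.65" --pt "0 0 0 0 0.2" --pt "0 0 0 0 0.2" --pt "0 0 0 0 0.2" --pt "0 0 0 0 0.2"

```text
t: 8.35
eef_pos: [639.0, -266.2, 21.8]
tcp_rot: [3.14, 0.0, 1.264]
ft_force: [-1.8, 0.8, 6.0]
opening: 0.419
grip_force: 30.0
```

Request:
arm_command --pt "0 0 0 0 0.2" --pt "0 0 -20 0 0.2" --pt "0 0 -50 0 0.2" --pt "0 0 -90 0 0.2" --pt "0 0 -90 0 0.2"

```text
t: 8.85
eef_pos: [640.9, -267.2, 116.3]
tcp_rot: [3.133, 0.002, 1.264]
ft_force: [-0.7, 0.6, -1.7]
opening: 0.42
grip_force: 30.0
```

```bash
cat >> h.py <<'E'
def held(c,tip):
    """far plinth edge of a held pier, tool frame; tip = TCP height over the underside"""
    g=cv2.cvtColor(c["frame"],cv2.COLOR_RGB2GRAY).astype(float)
    H=np.linalg.inv(c["hand_eye"])
    for x in(13,15,17,19,21,23):
        a=proj(c,[[x,0,tip-6]],c["hand_eye"])[0];print(x,np.round(a,1),end=" ")
    s=g[150:240,225:280].mean(1);k=np.argsort(-abs(np.diff(s)))[:4]+150
    print("\nrow edges",k,[np.round(plane(c,[(252,r+.5)],tip-6,c["hand_eye"])[0,0],1) for r in k])
E
python3 - <<'E'
from h import *
c,T=wrist();cv2.imwrite("pics/w7.png",c["frame"][:,:,::-1])
go((558.5,-3.7,110),148);held(c,21)
E
```

```text
tcp [ 639.9 -266.7  113.5] tool-y -17.6 shift [ 226.2 -156.9    2.5] turn 14.4
13 [253.1 209.9] 15 [253.1 207.1] 17 [253.1 204.3] 19 [253.1 201.5] 21 [253.1 198.6] 23 [253.1 195.8] 
row edges [231 230 212 201] [np.float64(-2.9), np.float64(-2.1), np.float64(11.1), np.float64(19.0)]
```

Request:
arm_command --pt "40 -28 0 4 0.2" --pt "80 -56 0 8 0.2" --pt "120 -84 0 12 0.2" --pt "160 -111 0 14.4 0.2" --pt "195 -135 0 14.4 0.2"

```text
t: 9.4
eef_pos: [567.3, -37.4, 109.6]
tcp_rot: [-3.14, 0.001, 1.012]
ft_force: [-0.0, 0.3, -1.8]
opening: 0.415
grip_force: 30.0
```

```bash
python3 -c "
from h import *
go((558.5,-3.7,110),148)"
```

```text
tcp [567.3 -37.4 109.6] tool-y -32.0 shift [ 23.9 -25.4  -0.4] turn -0.0
```

Request:
arm_command --pt "23 -27 0 0 0.2" --pt "23 -27 0 0 0.2" --pt "23 -27 0 0 0.2" --pt "23 -27 0 0 0.2" --pt "23 -27 0 0 0.2"

```text
t: 9.9
eef_pos: [558.4, -6.7, 110.2]
tcp_rot: [-3.141, 0.0, 1.012]
ft_force: [-0.3, -0.5, -1.2]
opening: 0.42
grip_force: 30.0
```

```bash
python3 - <<'E'
from h import *
c,T=wrist();cv2.imwrite("pics/w8.png",c["frame"][:,:,::-1])
go((558.5,-3.7,27.5),148);held(c,21)
E
```

```text
tcp [558.3  -6.7 110.3] tool-y -32.0 shift [ 2.6 -1.4 82.8] turn -0.0
13 [252.8 209.8] 15 [252.8 207. ] 17 [252.8 204.2] 19 [252.8 201.4] 21 [252.8 198.5] 23 [252.8 195.7] 
row edges [166 231 230 167] [np.float64(42.7), np.float64(-2.9), np.float64(-2.2), np.float64(42.0)]
```

Request:
arm_command --pt "1.5 -1.4 40 0 0.2" --pt "1.5 -1.4 65 0 0.2" --pt "1.5 -1.4 76 0 0.2" --pt "1.5 -1.4 81 0 0.2" --pt "1.5 -1.4 82.5 0 0.2"

```text
t: 10.45
eef_pos: [558.1, -4.0, 28.3]
tcp_rot: [3.141, -0.0, 1.013]
ft_force: [0.6, 0.7, -1.1]
opening: 0.419
grip_force: 30.0
```

Request:
arm_command --pt "0 0 0 0 0.2" --pt "0 0 0 0 0.2" --pt "0 0 0 0 0.65" --pt "0 0 0 0 0.65" --pt "0 0 0 0 0.65"

```text
t: 10.95
eef_pos: [558.0, -3.7, 28.5]
tcp_rot: [3.141, -0.0, 1.013]
ft_force: [-0.1, -0.2, -0.6]
opening: 0.611
grip_force: 0.0
```

Request:
arm_command --pt "0 0 -20 0 0.65" --pt "0 0 -60 0 0.65" --pt "0 0 -100 0 0.65" --pt "-40 0 -130 0 0.65" --pt "-40 0 -130 0 0.65"

```text
t: 11.45
eef_pos: [536.6, -39.6, 161.9]
tcp_rot: [3.136, -0.001, 1.012]
ft_force: [0.3, -0.0, -0.2]
opening: 0.651
grip_force: 0.0
```

```bash
python3 - <<'E'
from h import *
c,T=wrist();cv2.imwrite("pics/w9.png",c["frame"][:,:,::-1])
print(proj(c,[[592.5,50.6,42],[558.5,-3.7,52]],T))
go((588,-356,170),151)
E
```

```text
[[251.52462037  75.11988215]
 [251.58508865 145.58470413]]
tcp [536.7 -38.7 160.1] tool-y -32.1 shift [-241.7  211.9   -9.5] turn -3.1
```

View pics/w9.png

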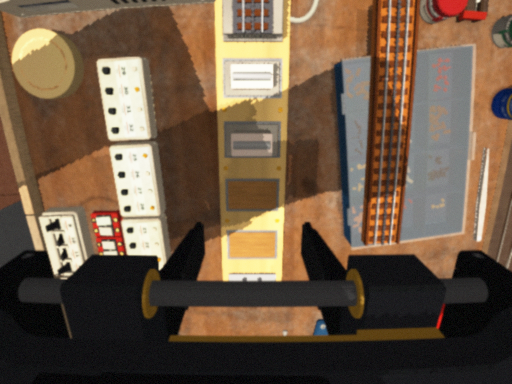

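Pier 3 stands on footing 3, its bar at (253,143) against a predicted (252,146); pier 2 is unchanged. For pier 4 I put the camera straight above it, so that the silhouette is its plinth.

```bash
python3 -c "
from h import *
go((546,-429,190),150)"
```

```text
tcp [536.7 -38.7 160.1] tool-y -32.1 shift [-325.8  215.2  -29.6] turn -2.1
```

Request:
arm_command --pt "-40 26 -10 0 0.65" --pt "-80 52 -20 0 0.65" --pt "-120 78 -30 0 0.65" --pt "-160 104 -30 0 0.65" --pt "-200 130 -30 -2 0.65"

```text
t: 12.0
eef_pos: [541.2, -277.5, 187.3]
tcp_rot: [-3.141, -0.0, 1.048]
ft_force: [0.9, 0.5, 0.1]
opening: 0.651
grip_force: 0.0
```

Request:
arm_command --pt "-40 27 0 0 0.65" --pt "-80 54 0 0 0.65" --pt "-120 85 0 0 0.65" --pt "-120 85 0 0 0.65" --pt "-120 85 0 0 0.65"

```text
t: 12.5
eef_pos: [554.6, -422.7, 186.0]
tcp_rot: [-3.139, -0.001, 1.047]
ft_force: [0.4, -1.1, 0.4]
opening: 0.655
grip_force: 0.0
```

```bash
cat >> h.py <<'E'
def cut(c,T,P,h,half=45,name=None):
    u,v=proj(c,[[P[0],P[1],h/2]],T)[0].astype(int)
    m=np.zeros(c["frame"].shape[:2],np.uint8);b=np.zeros((1,65));f=b.copy()
    im=np.ascontiguousarray(c["frame"][:,:,::-1])
    cv2.grabCut(im,m,(max(u-half,0),max(v-half,0),2*half,2*half),b,f,6,cv2.GC_INIT_WITH_RECT)
    k=((m==1)|(m==3)).astype(np.uint8);k=cv2.morphologyEx(k,cv2.MORPH_OPEN,np.ones((5,5)))
    ct=max(cv2.findContours(k,0,2)[0],key=cv2.contourArea)
    r=cv2.minAreaRect(plane(c,ct.reshape(-1,2),5,T)[:,:2].astype(np.float32));bx=cv2.boxPoints(r)
    e=max(bx[1]-bx[0],bx[2]-bx[1],key=np.linalg.norm);L=np.degrees(np.arctan2(e[1],e[0]))%180
    print("px",u,v,"rect",np.round(r[0],1),np.round(sorted(r[1]),1),"long %.1f"%L)
    if name: cv2.drawContours(im,[ct],-1,(0,0,255),1);cv2.imwrite(name,cv2.resize(im[max(v-70,0):v+70,max(u-70,0):u+70],None,fx=4,fy=4))
    return r[0],L
E
python3 - <<'E'
from h import *
c,T=wrist();print(T[:3,3],env.state()["eef_pos"])
for hf in(34,40,46): cut(c,T,(588,-356),56,hf,"pics/c4_%d.png"%hf)
piers(c,T,{4:((588,-356),56)},45,60)
E
```

```text
[ 596.65807079 -350.3866453   356.20748994] [ 554.7825959  -421.72462927  186.58817369]
px 248 108 rect [ 590.  -358.8] [32.6 55.8] long 149.9
px 248 108 rect [ 590.  -358.8] [32.6 55.8] long 149.9
px 248 108 rect [ 590.  -358.8] [32.6 55.8] long 149.9
4 [ 590.2 -358.9] [32.6 55.1] long axis deg 149.9
```

Both methods agree for pier 4: centre (590,-358.8), 55.8x32.6 mm, long axis 149.9°.

```bash
python3 -c "
from h import *
go((590,-358.8,30),149.9)"
```

```text
tcp [ 554.8 -421.7  186.6] tool-y -30.0 shift [ 72.   -0.6 156.6] turn 0.1
```

Request:
arm_command --pt "36 0 0 0 0.65" --pt "72 0 25 0 0.65" --pt "72 0 60 0 0.65" --pt "72 0 60 0 0.65" --pt "72 0 60 0 0.65"

```text
t: 13.05
eef_pos: [590.9, -359.2, 128.5]
tcp_rot: [-3.141, -0.0, 1.049]
ft_force: [0.1, -0.8, 0.4]
opening: 0.652
grip_force: 0.0
```

```bash
python3 -c "
from h import *
go((590,-358.8,30),149.9)"
```

```text
tcp [ 590.9 -359.2  128.5] tool-y -29.9 shift [-0.1 -1.  98.5] turn 0.2
```

Request:
arm_command --pt "0 -1 40 0 0.65" --pt "0 -1 75 0 0.65" --pt "0 -1 98 0 0.65" --pt "0 -1 98 0 0.65" --pt "0 -1 98 0 0.65"

```text
t: 13.55
eef_pos: [590.5, -360.4, 32.1]
tcp_rot: [3.14, 0.0, 1.048]
ft_force: [0.3, -0.9, 1.1]
opening: 0.65
grip_force: 0.0
```

Request:
arm_command --pt "0 0 0 0 0.2" --pt "0 0 0 0 0.2" --pt "0 0 0 0 0.2" --pt "0 0 0 0 0.2" --pt "0 0 0 0 0.2"

```text
t: 14.05
eef_pos: [590.1, -359.9, 31.2]
tcp_rot: [3.14, 0.0, 1.048]
ft_force: [-2.7, -0.1, 7.2]
opening: 0.422
grip_force: 30.0
```

Request:
arm_command --pt "0 0 -20 0 0.2" --pt "0 0 -50 0 0.2" --pt "0 0 -90 0 0.2" --pt "0 0 -90 0 0.2" --pt "0 0 -90 0 0.2"

```text
t: 14.55
eef_pos: [589.9, -359.6, 120.7]
tcp_rot: [3.141, 0.0, 1.048]
ft_force: [-0.6, 0.9, -2.7]
opening: 0.418
grip_force: 30.0
```

```bash
python3 - <<'E'
from h import *
c,T=wrist()
go((524.6,-57.9,120),148);held(c,31)
E
```

```text
tcp [ 589.5 -359.3  119.5] tool-y -30.0 shift [ 228.8 -206.7   -0.3] turn 2.0
13 [252.9 204.7] 15 [252.9 202.1] 17 [252.9 199.4] 19 [252.9 196.7] 21 [252.9 193.9] 23 [252.9 191.2] 
row edges [230 229 234 206] [np.float64(-6.8), np.float64(-6.0), np.float64(-10.0), np.float64(11.7)]
```

Request:
arm_command --pt "20 -18 -20 0 0.2" --pt "57 -51 -30 0 0.2" --pt "94 -84 -30 0 0.2" --pt "130 -117 -30 0 0.2" --pt "166 -150 -30 2 0.2"

```text
t: 15.1
eef_pos: [541.4, -139.0, 148.7]
tcp_rot: [-3.139, 0.0, 1.012]
ft_force: [0.9, 1.0, -2.3]
opening: 0.417
grip_force: 30.0
```

Request:
arm_command --pt "33 -28 0 0 0.2" --pt "60 -58 20 0 0.2" --pt "60 -58 30 0 0.2" --pt "60 -58 30 0 0.2" --pt "60 -58 30 0 0.2"

```text
t: 15.6
eef_pos: [525.5, -59.9, 119.6]
tcp_rot: [-3.141, 0.0, 1.013]
ft_force: [0.3, 0.7, -2.0]
opening: 0.417
grip_force: 30.0
```

```bash
python3 - <<'E'
from h import *
c,T=wrist();cv2.imwrite("pics/w10.png",c["frame"][:,:,::-1])
go((524.6,-57.9,37.5),148);held(c,31)
E
```

```text
tcp [525.8 -60.2 120. ] tool-y -32.0 shift [ 1.4 -2.2 82.5] turn -0.0
13 [252.8 204.7] 15 [252.8 202.1] 17 [252.8 199.4] 19 [252.8 196.6] 21 [252.8 193.9] 23 [252.8 191.2] 
row edges [166 230 165 229] [np.float64(40.5), np.float64(-6.8), np.float64(41.2), np.float64(-6.0)]
```

Request:
arm_command --pt "0.5 -2 40 0 0.2" --pt "0.5 -2 65 0 0.2" --pt "0.5 -2 76 0 0.2" --pt "0.5 -2 81 0 0.2" --pt "0.5 -2 82 0 0.2"

```text
t: 16.15
eef_pos: [524.3, -58.4, 38.3]
tcp_rot: [3.141, -0.0, 1.012]
ft_force: [-0.4, 0.8, -2.2]
opening: 0.419
grip_force: 30.0
```

Request:
arm_command --pt "0 0 0 0 0.2" --pt "0 0 0 0 0.2" --pt "0 0 0 0 0.65" --pt "0 0 0 0 0.65" --pt "0 0 0 0 0.65"

```text
t: 16.65
eef_pos: [524.1, -57.8, 38.5]
tcp_rot: [3.141, -0.0, 1.013]
ft_force: [-0.5, 0.7, -1.0]
opening: 0.612
grip_force: 0.0
```

Request:
arm_command --pt "0 0 -20 0 0.65" --pt "0 0 -60 0 0.65" --pt "0 0 -100 0 0.65" --pt "0 0 -110 0 0.65" --pt "0 0 -110 0 0.65"

```text
t: 17.15
eef_pos: [524.5, -57.9, 149.6]
tcp_rot: [3.138, -0.001, 1.013]
ft_force: [-0.1, 0.4, -0.4]
opening: 0.649
grip_force: 0.0
```

```bash
python3 - <<'E'
from h import *
np.set_printoptions(precision=1,suppress=True)
c,T=wrist();cv2.imwrite("pics/w11.png",c["frame"][:,:,::-1])
print(T[:3,3],proj(c,[[524.6,-57.9,62],[490.7,-112.2,6]],T))
go((359,-258,200),150)
# p5 again from the side camera: mask
s=env.read_camera("side");cv2.imwrite("pics/s2.png",cv2.resize(s["frame"][190:270,150:360,::-1],None,fx=3.8,fy=3.8,interpolation=2))
E
```

```text
[568.1  13.5 319.8] [[252.6 194.8]
 [252.4 232.2]]
tcp [523.8 -57.8 148.1] tool-y -32.0 shift [-257.1  -33.9  -51.9] turn -2.0
```

Request:
arm_command --pt "-45 -4 -30 0 0.65" --pt "-90 -8 -50 0 0.65" --pt "-135 -12 -60 0 0.65" --pt "-180 -16 -60 0 0.65" --pt "-225 -20 -60 -3 0.65"

```text
t: 17.75
eef_pos: [386.4, -239.1, 207.0]
tcp_rot: [-3.14, -0.0, 1.066]
ft_force: [1.4, -0.4, 0.5]
opening: 0.648
grip_force: 0.0
```

Request:
arm_command --pt "-45 -5 0 0 0.65" --pt "-90 -5 0 0 0.65" --pt "-115 -5 0 0 0.65" --pt "-115 -5 0 0 0.65" --pt "-115 -5 0 0 0.65"

```text
t: 18.25
eef_pos: [327.3, -336.1, 206.7]
tcp_rot: [-3.139, -0.001, 1.064]
ft_force: [-0.3, -0.1, 0.5]
opening: 0.653
grip_force: 0.0
```

```bash
python3 - <<'E'
from h import *
c,T=wrist();cv2.imwrite("pics/w12.png",c["frame"][:,:,::-1]);print(T[:3,3])
for hf in(34,40,46): r,L=cut(c,T,(357,-254),66,hf,"pics/c5.png")
piers(c,T,{5:((357,-254),66)},40,60)
go((*r,40),L)
E
```

```text
[ 368.04673003 -263.07657943  376.97640517]
px 240 97 rect [ 352.7 -250.1] [33.9 55.5] long 149.0
px 240 97 rect [ 352.7 -250.1] [33.9 55.5] long 149.0
px 240 97 rect [ 337.9 -261.4] [68.4 68.5] long 57.8
5 [ 353.  -250.2] [32.6 54.3] long axis deg 147.9
tcp [ 327.7 -335.6  207. ] tool-y -29.0 shift [ 69.7 -26.7 167.2] turn -86.8
```

Pier 5: two methods agree on (352.8,-250.1), long axis about 148.7°, size right. The grabCut with the widest window is an outlier, which I discard.

```bash
python3 -c "
from h import *
go((352.8,-250.1,40),148.7)"
```

```text
tcp [ 327.7 -335.6  207. ] tool-y -29.0 shift [ 86.8 -19.2 167.2] turn 2.3
```

Request:
arm_command --pt "43 -9.5 0 2.3 0.65" --pt "86 -19 20 2.3 0.65" --pt "86 -19 60 2.3 0.65" --pt "86 -19 70 2.3 0.65" --pt "86 -19 70 2.3 0.65"

```text
t: 18.8
eef_pos: [352.8, -251.1, 137.2]
tcp_rot: [-3.138, -0.001, 1.027]
ft_force: [0.3, -0.6, 0.5]
opening: 0.647
grip_force: 0.0
```

```bash
python3 -c "
from h import *
go((352.8,-250.1,40),148.7)"
```

```text
tcp [ 352.8 -251.1  137.2] tool-y -31.2 shift [ 0.8 -0.2 97.2] turn 0.1
```

Request:
arm_command --pt "0.5 0 40 0 0.65" --pt "0.5 0 75 0 0.65" --pt "0.5 0 97 0 0.65" --pt "0.5 0 97 0 0.65" --pt "0.5 0 97 0 0.65"

```text
t: 19.3
eef_pos: [353.5, -252.2, 42.1]
tcp_rot: [3.141, 0.0, 1.025]
ft_force: [0.1, -0.2, -0.6]
opening: 0.65
grip_force: 0.0
```

Request:
arm_command --pt "0 0 0 0 0.2" --pt "0 0 0 0 0.2" --pt "0 0 0 0 0.2" --pt "0 0 0 0 0.2" --pt "0 0 0 0 0.2"

```text
t: 19.8
eef_pos: [353.2, -251.6, 41.9]
tcp_rot: [3.141, 0.0, 1.025]
ft_force: [-1.5, 1.3, 9.3]
opening: 0.418
grip_force: 30.0
```

Request:
arm_command --pt "0 0 -20 0 0.2" --pt "0 0 -50 0 0.2" --pt "0 0 -90 0 0.2" --pt "0 0 -110 0 0.2" --pt "0 0 -110 0 0.2"

```text
t: 20.3
eef_pos: [353.8, -252.0, 153.4]
tcp_rot: [3.137, 0.001, 1.025]
ft_force: [-0.1, -0.4, -3.7]
opening: 0.416
grip_force: 30.0
```

```bash
python3 -c "
from h import *
go((490.7,-112.2,150),148)"
```

```text
tcp [ 353.8 -252.   153.4] tool-y -31.2 shift [190.6  44.5   3.4] turn 0.8
```

Request:
arm_command --pt "40 9 0 0.8 0.2" --pt "85 20 0 0.8 0.2" --pt "130 30 0 0.8 0.2" --pt "170 40 0 0.8 0.2" --pt "188 44 0 0.8 0.2"

```text
t: 20.8
eef_pos: [489.5, -111.1, 149.4]
tcp_rot: [-3.14, 0.0, 1.013]
ft_force: [-0.9, -1.3, -3.4]
opening: 0.416
grip_force: 30.0
```

Request:
arm_command --pt "0 0 0 0 0.2" --pt "0 0 10 0 0.2" --pt "0 0 20 0 0.2" --pt "0 0 20 0 0.2" --pt "0 0 20 0 0.2"

```text
t: 21.3
eef_pos: [487.7, -114.2, 130.6]
tcp_rot: [-3.14, 0.0, 1.01]
ft_force: [-0.1, 0.5, -2.9]
opening: 0.419
grip_force: 30.0
```

```bash
python3 - <<'E'
from h import *
c,T=wrist();cv2.imwrite("pics/w13.png",c["frame"][:,:,::-1])
go((490.7,-112.2,48),148)
E
```

```text
tcp [ 488.  -114.2  130.9] tool-y -32.1 shift [ 3.1  1.3 82.9] turn -0.1
```

View pics/w13.png

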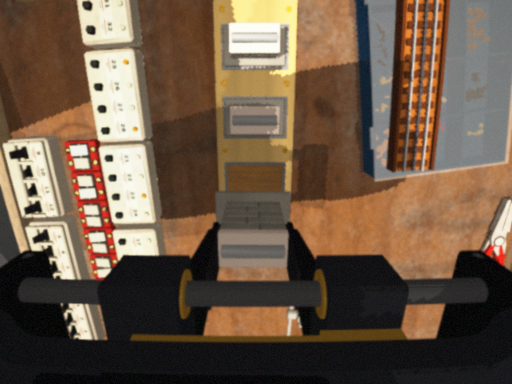

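Ahead of the held pier the view shows an empty footing edge at (254,176), a pier at (254,118) and another at (254,40). I check these against the projections.

```bash
python3 - <<'E'
from h import *
c,T=wrist();np.set_printoptions(precision=1,suppress=True)
F=np.array([[490.7,-112.2],[524.6,-57.9],[558.5,-3.7],[592.5,50.6]])
for f in F: print(f,proj(c,[[*f,6],[*f,32],[*f,52],[*f,62]],T))
for r in(110,126,25,55): print(r,plane(c,[(254,r)],62,T),plane(c,[(254,r)],52,T))
E
```

```text
[ 490.7 -112.2] [[254.  180.8]
 [254.1 188. ]
 [254.2 194.5]
 [254.3 198.1]]
[524.6 -57.9] [[253.9 117.5]
 [254.  119.2]
 [254.1 120.8]
 [254.2 121.6]]
[558.5  -3.7] [[253.8  47. ]
 [254.   41.6]
 [254.1  36.8]
 [254.2  34. ]]
[592.5  50.6] [[253.8 -30.5]
 [253.9 -44.1]
 [254.1 -56.5]
 [254.1 -63.5]]
110 [[529.2 -50.2  62. ]] [[529.1 -50.5  52. ]]
126 [[522.6 -60.7  62. ]] [[522.2 -61.5  52. ]]
25 [[561.7   1.6  62. ]] [[562.9   3.5  52. ]]
55 [[550.6 -16.   62. ]] [[551.4 -14.9  52. ]]
```

Everything agrees: p4 is at (254,119) on footing 2 and the empty footing is footing 1. I place pier 5.

Request:
arm_command --pt "2 1 40 0 0.2" --pt "2 1 65 0 0.2" --pt "2 1 76 0 0.2" --pt "2 1 81 0 0.2" --pt "2 1 82 0 0.2"

```text
t: 21.9
eef_pos: [490.4, -112.6, 49.4]
tcp_rot: [3.141, -0.0, 1.011]
ft_force: [-0.1, -0.4, -2.7]
opening: 0.42
grip_force: 30.0
```

Request:
arm_command --pt "0 0 0 0 0.2" --pt "0 0 0 0 0.2" --pt "0 0 0 0 0.65" --pt "0 0 0 0 0.65" --pt "0 0 0 0 0.65"

```text
t: 22.4
eef_pos: [490.4, -112.5, 49.5]
tcp_rot: [3.141, -0.0, 1.011]
ft_force: [0.6, -0.4, -0.8]
opening: 0.608
grip_force: 0.0
```

Request:
arm_command --pt "0 0 -20 0 0.65" --pt "0 0 -60 0 0.65" --pt "0 0 -100 0 0.65" --pt "0 0 -140 0 0.65" --pt "0 0 -140 0 0.65"

```text
t: 22.9
eef_pos: [491.9, -113.0, 193.8]
tcp_rot: [3.133, -0.002, 1.011]
ft_force: [0.8, 0.3, -0.6]
opening: 0.647
grip_force: 0.0
```

```bash
python3 -c "
from h import *
go((640,-135,190),151)"
```

```text
tcp [ 491.9 -113.   193.8] tool-y -32.0 shift [ 59.9 137.2   5.1] turn -3.0
```

Request:
arm_command --pt "15 35 0 -3 0.65" --pt "30 70 0 -4 0.65" --pt "45 105 0 -4 0.65" --pt "54 140 0 -4 0.65" --pt "54 140 0 -4 0.65"

```text
t: 23.4
eef_pos: [640.1, -141.8, 187.4]
tcp_rot: [3.141, 0.0, 1.081]
ft_force: [-0.6, -0.2, -0.9]
opening: 0.652
grip_force: 0.0
```

Request:
arm_command --pt "0 0 0 0 0.65" --pt "0 0 0 0 0.65"

```text
t: 23.6
eef_pos: [636.5, -140.6, 188.6]
tcp_rot: [-3.14, 0.0, 1.081]
ft_force: [0.1, -0.6, -0.2]
opening: 0.653
grip_force: 0.0
```

```bash
cat > deck.py <<'E'
from h import *
c,T=wrist();cv2.imwrite("pics/d1.png",c["frame"][:,:,::-1])
print(T[:3,3],proj(c,[[677,-70,49],[620,-175,49],[733,40,49]],T))
h=cv2.cvtColor(c["frame"],cv2.COLOR_RGB2HSV)
m=cv2.inRange(h,(3,130,60),(16,255,255));m[270:]=0
m=cv2.morphologyEx(m,cv2.MORPH_CLOSE,np.ones((9,9)))
n,l,s,ce=cv2.connectedComponentsWithStats(m)
u,v=proj(c,[[677,-70,49]],T)[0]
for i in range(1,n):
    if s[i,4]>1500: print(s[i],ce[i])
i=l[int(v),int(u)];k=(l==i).astype(np.uint8)
k=cv2.morphologyEx(k,cv2.MORPH_OPEN,np.ones((21,21)))
ct=max(cv2.findContours(k,0,2)[0],key=cv2.contourArea)
r=cv2.minAreaRect(plane(c,ct.reshape(-1,2),49,T)[:,:2].astype(np.float32));print("deck rect",r,cv2.boxPoints(r))
vis=c["frame"][:,:,::-1].copy();cv2.drawContours(vis,[ct],-1,(255,0,255),1)
cv2.imwrite("pics/d2.png",vis)
E
python3 deck.py
```

```text
[675.92281598 -66.60695948 358.76500694] [[255.37820514 102.32448203]
 [254.30051154 212.65992825]
 [253.10924065 -35.50224142]]
[   23     0    95   268 12147] [ 81.74306413 118.70947559]
[  172     0   241   270 31906] [278.11956999 137.68357049]
[   0   76   33  183 1635] [  9.89541284 178.50703364]
deck rect ((636.1021118164062, -103.90664672851562), (286.7791442871094, 148.90187072753906), 61.969844818115234) [[ 503.00027  -195.48949 ]
 [ 634.43604  -265.46387 ]
 [ 769.204     -12.323807]
 [ 637.7682     57.650574]]
```

```bash
cat > deck2.py <<'E'
from h import *
c,T=wrist();f=c["frame"].astype(int)
blue=f[...,2]>f[...,0]-5   # lid: blue >= red ; deck: red over blue
L=[];Rr=[]
for v in range(10,200,5):
    w=(f[v,:,0]-f[v,:,2]>25).astype(int)
    w=cv2.morphologyEx(w.astype(np.uint8).reshape(1,-1),cv2.MORPH_CLOSE,np.ones((1,13))).ravel()
    idx=np.split(np.arange(512),np.where(np.diff(w)!=0)[0]+1)
    for s in idx:
        if w[s[0]] and s[0]<=255<=s[-1] :
            if 30<len(s)<75: L.append((s[0],v));Rr.append((s[-1]+1,v))
            if v%20==0:print(v,s[0],s[-1],end=" | ")
a=plane(c,L,49,T)[:,:2];b=plane(c,Rr,49,T)[:,:2]
print("\nwidth",np.round(np.median(np.linalg.norm(a-b,axis=1)),1))
vx,vy,x0,y0=cv2.fitLine(((a+b)/2).astype(np.float32),cv2.DIST_HUBER,0,.01,.01).ravel()
if vy<0: vx,vy=-vx,-vy
print("axis deg %.2f"%np.degrees(np.arctan2(vy,vx)),"point",x0,y0)
# near end: along the axis
t=np.arange(-220,100,1.);P=np.c_[x0+t*vx,y0+t*vy,np.full(len(t),49.)]
px=proj(c,P,T);ok=(px[:,1]<260)&(px[:,1]>0)
off=[-9,9]  # beside the middle
for o in off:
    q=np.round(proj(c,P+[-vy*o,vx*o,0],T)).astype(int)
    r=np.array([f[y,x,0]-f[y,x,2] if 0<=y<265 and 0<=x<512 else -999 for x,y in q])
    e=[(round(x0+t[i]*vx,1),round(y0+t[i]*vy,1),int(q[i][1])) for i in range(1,len(t)) if r[i-1]!=-999 and r[i-1]<10 and r[i]>=25]
    print("end cand",o,e[:6])
E
python3 deck2.py
```

```text
20 0 285 | 40 0 283 | 60 164 283 | 80 236 274 | 100 237 273 | 120 237 272 | 140 237 274 | 160 165 270 | 180 0 278 | 
width 38.7
axis deg 61.19 point 674.9092 -74.26102
end cand -9 []
end cand 9 []
```

```bash
python3 - <<'E'
from h import *
from cell import env
c,T0=wrist();np.set_printoptions(precision=1,suppress=True)
def Tw(p,yaw):
    T=np.eye(4);T[:3,:3]=R.from_euler("xyz",[np.pi,0,yaw]).as_matrix();T[:3,3]=p;return T@c["hand_eye"]
for n,p,y,px in(("w2",(566.8,-222,144.3),1.098,(286,114.5)),("w6",(659.9,-257.5,146.8),1.24,(182.5,116.4)),("w13",(488,-114.2,131),1.011,(413,171)),("w3",(572.1,-219.1,102.3),1.1,(281,123)),("w9",(536.7,-38.7,160.3),1.0115,(383,244))):
    print(n,plane(c,[px],49,Tw(p,y)),plane(c,[px],42,Tw(p,y)))
s=env.read_camera("scene");f=s["frame"]
E
```

```text
w2 [[ 625.3 -171.6   49. ]] [[ 625.8 -172.3   42. ]]
w6 [[ 623.6 -171.1   49. ]] [[ 621.9 -170.9   42. ]]
w13 [[ 622.1 -169.8   49. ]] [[ 624.6 -173.3   42. ]]
w3 [[ 621.3 -168.7   49. ]] [[ 621.6 -169.4   42. ]]
w9 [[ 621.8 -166.8   49. ]] [[ 622.8 -171.7   42. ]]
```

The five readings of the deck's near end agree at (622.5,-170), and the axis is 61.2°, so its centre is about (680,-65). I go over it.

```bash
python3 -c "
from h import *
go((680.2,-64.8,90),151.2)"
```

```text
tcp [ 637.  -140.8  189.5] tool-y -28.1 shift [87.4  2.3 99.5] turn 0.7
```

Request:
arm_command --pt "40 1 15 0.7 0.65" --pt "80 2 40 0.7 0.65" --pt "87 2 80 0.7 0.65" --pt "87 2 99 0.7 0.65" --pt "87 2 99 0.7 0.65"

```text
t: 24.3
eef_pos: [678.7, -64.4, 87.4]
tcp_rot: [-3.137, 0.002, 1.07]
ft_force: [-0.0, 0.9, -0.5]
opening: 0.65
grip_force: 0.0
```

Request:
arm_command --pt "0 0 0 0 0.65" --pt "0 0 0 0 0.65"

```text
t: 24.5
eef_pos: [680.8, -65.6, 92.0]
tcp_rot: [3.139, -0.001, 1.068]
ft_force: [0.7, 0.0, -0.2]
opening: 0.648
grip_force: 0.0
```

```bash
python3 -c "
from h import *
go((680.2,-64.8,37.5),151.2)"
```

```text
tcp [680.8 -65.6  92. ] tool-y -28.8 shift [ 0.4 -1.1 54.5] turn 0.0
```

Request:
arm_command --pt "0 -1 20 0 0.65" --pt "0 -1 35 0 0.65" --pt "0 -1 44 0 0.65" --pt "0 -1 49 0 0.65" --pt "0 -1 53 0 0.65"

```text
t: 25.0
eef_pos: [679.4, -64.8, 37.1]
tcp_rot: [3.141, 0.0, 1.069]
ft_force: [0.7, -0.3, 0.5]
opening: 0.651
grip_force: 0.0
```

Request:
arm_command --pt "0 0 0 0 0.65" --pt "0 0 0 0 0.2" --pt "0 0 0 0 0.2" --pt "0 0 0 0 0.2" --pt "0 0 0 0 0.2"

```text
t: 25.5
eef_pos: [679.4, -64.7, 37.4]
tcp_rot: [3.141, -0.0, 1.069]
ft_force: [-0.6, 0.4, 1.0]
opening: 0.398
grip_force: 30.0
```

Request:
arm_command --pt "0 0 -8 0 0.2" --pt "0 0 -20 0 0.2" --pt "0 0 -40 0 0.2" --pt "0 0 -60 0 0.2" --pt "0 0 -60 0 0.2"

```text
t: 26.0
eef_pos: [680.7, -64.9, 100.7]
tcp_rot: [3.136, -0.002, 1.069]
ft_force: [0.8, -0.1, -0.7]
opening: 0.396
grip_force: 30.0
```

```bash
python3 - <<'E'
from h import *
c,T=wrist();cv2.imwrite("pics/e1.png",c["frame"][:,:,::-1]);np.save("e1.npy",T)
go((541.6,-30.8,130),148)
E
```

```text
tcp [679.9 -64.7  98.9] tool-y -28.8 shift [ -36.8 -137.5  -31.5] turn 3.2
```

The deck is held at 37.7 mm opening. I move it over the board's middle and check its end in the picture.

Request:
arm_command --pt "0 0 -20 0 0.2" --pt "0 0 -32 0 0.2" --pt "-9 -34 -32 0 0.2" --pt "-18 -68 -32 3.2 0.2" --pt "-27 -102 -32 3.2 0.2"

```text
t: 26.55
eef_pos: [575.4, -39.0, 128.7]
tcp_rot: [-3.141, 0.0, 1.011]
ft_force: [0.2, -0.8, -1.2]
opening: 0.396
grip_force: 30.0
```

Request:
arm_command --pt "-8 -30 0 0 0.2" --pt "-8 -36 0 0 0.2" --pt "-8 -36 0 0 0.2" --pt "-8 -36 0 0 0.2" --pt "-8 -36 0 0 0.2"

```text
t: 27.05
eef_pos: [543.1, -27.3, 128.9]
tcp_rot: [3.141, -0.0, 1.013]
ft_force: [-0.6, -0.0, -1.0]
opening: 0.399
grip_force: 30.0
```

```bash
python3 - <<'E'
from h import *
c,T=wrist();cv2.imwrite("pics/e2.png",c["frame"][:,:,::-1])
go((541.6,-30.8,130),148)
print("tool-frame far end px",proj(c,[[120,0,-11.6],[120,-19,-11.6],[120,19,-11.6],[60,-19,-11.6],[60,19,-11.6],[110,0,-11.6],[130,0,-11.6]],c["hand_eye"]))
print(proj(c,[[623.2,99.8,55]],T))
a=cv2.resize(c["frame"][0:230,130:380,::-1],None,fx=2.4,fy=2.4);cv2.imwrite("pics/e3.png",a)
E
```

```text
tcp [542.9 -27.3 128.9] tool-y -32.0 shift [-3.7  0.8 -1.1] turn 0.0
tool-frame far end px [[252.89876139  23.30284432]
 [213.91261611  23.49540666]
 [291.87995756  23.48786518]
 [217.62659841 145.8183013 ]
 [288.15602711 145.79934198]
 [252.89834423  45.22850687]
 [252.89889536   0.83667386]]
[[253.63979423   7.73454759]]
```

View pics/e3.png

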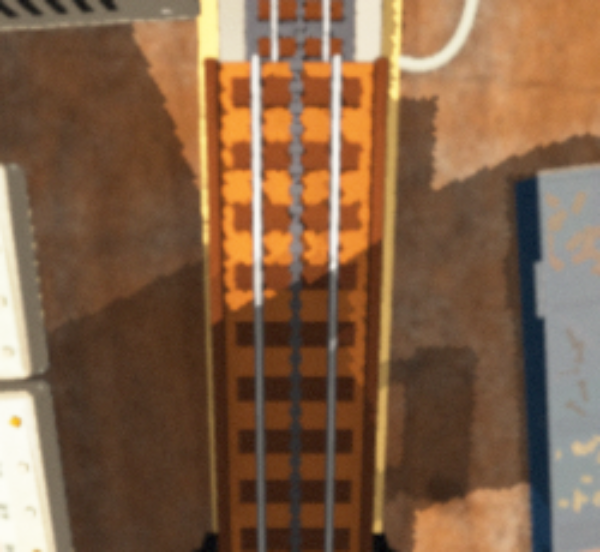

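The held deck's end is at row 25 against an expected 23, centred on column 253.5 in line with the board; the grip is central within 1 mm. I lower until pier 5 touches, letting the deck pivot in the pads.

Request:
arm_command --pt "-3 1 15 0 0.2" --pt "-3 1 30 0 0.2" --pt "-3 1 40 0 0.2" --pt "-3 1 46 0 0.2" --pt "-3 1 49 0 0.2"

```text
t: 27.6
eef_pos: [541.5, -30.1, 79.6]
tcp_rot: [-3.141, 0.0, 1.013]
ft_force: [-0.1, 0.7, -1.7]
opening: 0.4
grip_force: 30.0
```

Request:
arm_command --pt "0 0 0 0 0.2" --pt "0 0 2 0 0.2" --pt "0 0 4 0 0.2" --pt "0 0 5 0 0.2" --pt "0 0 6 0 0.2"

```text
t: 28.1
eef_pos: [541.4, -30.1, 74.2]
tcp_rot: [3.141, -0.0, 1.013]
ft_force: [0.2, 0.2, -0.5]
opening: 0.397
grip_force: 30.0
```

```bash
python3 -c "
from h import *
go((541.6,-30.8,60),148);print(env.state()['ft_force'],env.state()['moment'])"
```

```text
tcp [541.4 -30.1  74.2] tool-y -32.0 shift [-0.5  0.6 14.2] turn 0.0
[ 0.23507889  0.20326637 -0.53982134] [-0.06984614 -0.05777604  0.03826389]
```

Contact is just beginning, at TCP 74.2 as predicted. I go on down slowly.

Request:
arm_command --pt "0 0 1 0 0.2" --pt "0 0 2 0 0.2" --pt "0 0 3 0 0.2" --pt "0 0 4 0 0.2" --pt "0 0 5 0 0.2"

```text
t: 28.6
eef_pos: [541.4, -30.0, 69.1]
tcp_rot: [3.141, -0.0, 1.013]
ft_force: [0.4, 2.3, 1.8]
opening: 0.396
grip_force: 30.0
```

```bash
python3 -c "
from h import *
go((541.6,-30.8,60),148);print(env.state()['ft_force'],env.state()['moment'])
c,T=wrist();cv2.imwrite('pics/e4.png',c['frame'][:,:,::-1])"
```

```text
tcp [541.4 -30.   69.1] tool-y -32.0 shift [-0.6  0.6  9.1] turn 0.0
[0.42040343 2.28775609 1.75116195] [-0.02387769  0.02977033 -0.02306934]
```

Request:
arm_command --pt "0 0 1 0 0.2" --pt "0 0 2 0 0.2" --pt "0 0 3 0 0.2" --pt "0 0 4 0 0.2" --pt "0 0 5 0 0.2"

```text
t: 29.15
eef_pos: [541.4, -30.1, 64.0]
tcp_rot: [3.141, 0.0, 1.013]
ft_force: [0.7, 2.4, 2.8]
opening: 0.392
grip_force: 30.0
```

Request:
arm_command --pt "0 0 1 0 0.2" --pt "0 0 2 0 0.2" --pt "0 0 3 0 0.2"

```text
t: 29.45
eef_pos: [541.3, -30.1, 61.0]
tcp_rot: [3.142, 0.0, 1.013]
ft_force: [0.7, 1.3, 2.1]
opening: 0.4
grip_force: 30.0
```

```bash
python3 -c "
from h import *
go((541.6,-30.8,60),148);print(env.state()['ft_force'],env.state()['moment'])
c,T=wrist();cv2.imwrite('pics/e5.png',c['frame'][:,:,::-1])"
```

```text
tcp [541.3 -30.1  61. ] tool-y -32.0 shift [-0.5  0.6  1. ] turn 0.0
[0.72665657 1.26934438 2.05793746] [-0.05884707  0.03901499 -0.0170478 ]
```

Request:
arm_command --pt "0 0 0.5 0 0.2" --pt "0 0 1 0 0.2" --pt "0 0 1 0 0.2"

```text
t: 29.8
eef_pos: [541.3, -30.1, 60.1]
tcp_rot: [3.142, 0.0, 1.013]
ft_force: [0.5, 0.8, 1.7]
opening: 0.398
grip_force: 30.0
```

Request:
arm_command --pt "0 0 0.5 0 0.2" --pt "0 0 1 0 0.2" --pt "0 0 1 0 0.2"

```text
t: 30.1
eef_pos: [541.4, -30.1, 59.5]
tcp_rot: [3.141, -0.0, 1.013]
ft_force: [-0.8, 2.3, 8.6]
opening: 0.393
grip_force: 30.0
```

The force rises at TCP 59.5, just where the deck should seat on all the piers. I release and rise.

Request:
arm_command --pt "0 0 0 0 0.45" --pt "0 0 0 0 0.5" --pt "0 0 0 0 0.6" --pt "0 0 0 0 0.6" --pt "0 0 0 0 0.6"

```text
t: 30.6
eef_pos: [541.3, -30.1, 59.0]
tcp_rot: [-3.141, 0.0, 1.013]
ft_force: [-0.2, 0.1, -1.5]
opening: 0.595
grip_force: 0.0
```

Request:
arm_command --pt "0 0 -10 0 0.6" --pt "0 0 -30 0 0.6" --pt "0 0 -70 0 0.6" --pt "0 0 -110 0 0.6" --pt "-20 0 -140 0 0.6"

```text
t: 31.1
eef_pos: [531.5, -46.3, 202.2]
tcp_rot: [3.139, -0.001, 1.015]
ft_force: [0.9, 0.1, 0.7]
opening: 0.6
grip_force: 0.0
```

Request:
arm_command --pt "0 0 0 0 0.6" --pt "0 0 0 0 0.6" --pt "0 0 0 0 0.6"

```text
t: 31.4
eef_pos: [530.4, -46.8, 198.5]
tcp_rot: [-3.14, 0.0, 1.013]
ft_force: [0.6, -0.1, 0.0]
opening: 0.597
grip_force: 0.0
```

```bash
python3 - <<'E'
from h import *
np.set_printoptions(precision=1,suppress=True)
c,T=wrist();cv2.imwrite("pics/f1.png",c["frame"][:,:,::-1]);print(env.state()["t"])
u=np.array([.530,.848,0]);n=np.array([.848,-.530,0]);C=np.array([541.1,-31.8,0])
th=np.arctan(10/64);f=c["frame"].astype(int)
# predicted top-edge corners of a seated deck against colour profile
def top(x,y): return C+u*(x*np.cos(th)-14*np.sin(th)*-1*-1)+n*y+[0,0,57+14*np.cos(th)-x*np.sin(th)]
P=[top(120,0),top(120,-19),top(120,19),top(0,-19),top(0,19)];print("pred",proj(c,P,T))
for x in(100,60,20):
    v=int(proj(c,[top(x,0)],T)[0][1]);row=f[v-1:v+2].mean(0)
    g=abs(np.diff(cv2.GaussianBlur(row.astype(np.float32).reshape(1,-1,3),(1,1),0)[0],axis=0)).sum(1)
    k=[int(i) for i in np.argsort(-g) if 190<i<320][:10];a=proj(c,[top(x,-19),top(x,19)],T)
    print(x,"row",v,"pred edges",a[:,0],"edges",sorted(k))
# seen in the side camera (low cost): deck/pier line
for nme in("side","scene"):
    s=env.read_camera(nme);cv2.imwrite(f"pics/f_{nme}.png",s["frame"][:,:,::-1])
    h=cv2.cvtColor(s["frame"],cv2.COLOR_RGB2HSV)
    A=proj(s,[C+u*(118*e)+n*q+[0,0,57+14-e*118*np.tan(th)] for e in(-1,0,1) for q in(-17,17)])
    m=cv2.inRange(h,(3,140,40),(16,255,255))
    print(nme,A,[int(m[int(y),int(x)]) if 0<=x<512 and 0<=y<384 else None for x,y in A])
E
```

```text
31.45
pred [[254.1  46.6]
 [234.8  46.6]
 [273.3  46.7]
 [235.5 167.9]
 [272.3 167.9]]
100 row 67 pred edges [234.9 273.2] edges [221, 233, 234, 243, 245, 246, 260, 262, 280, 287]
60 row 108 pred edges [235.2 272.9] edges [199, 222, 234, 259, 260, 262, 271, 272, 285, 286]
20 row 148 pred edges [235.4 272.5] edges [222, 223, 234, 235, 244, 245, 260, 271, 272, 284]
side [[242.3 180.5]
 [256.  183. ]
 [263.1 170.9]
 [275.7 173. ]
 [280.1 163.1]
 [291.6 164.9]] [0, 0, 0, 0, 0, 0]
scene [[274.9 201.4]
 [267.5 192.7]
 [217.3 224.6]
 [211.2 214.9]
 [156.1 249.1]
 [151.6 238.5]] [0, 0, 255, 0, 255, 0]
```

The deck's edges match the prediction for a seated, sloping deck within 1 px. I do one last numeric check of its ends in the scene view and wrist view.

```bash
python3 - <<'E'
from h import *
np.set_printoptions(precision=1,suppress=True)
a=cv2.imread("pics/scene0.png").astype(int);b=cv2.imread("pics/f_scene.png").astype(int)
s=env.read_camera("scene")
d=(abs(a-b).sum(2)>60).astype(np.uint8);d[:,:140]=0;d[:,315:]=0
u=np.array([.530,.848,0]);n=np.array([.848,-.530,0]);C=np.array([541.1,-31.8,0]);t=10/64
for e in(-1,-.5,0,.5,1):
    p=proj(s,[C+u*118*e-n*19+[0,0,57+14-e*118*t],C+u*118*e+n*19+[0,0,57+14-e*118*t],C+u*118*e-n*19+[0,0,57-e*118*t]])
    x=int(p[1,0]);col=np.where(d[:,x])[0];print(e,"far top edge",p[1],"near top",p[0],"near bottom",p[2],"changed rows at x",x,col[(col>150)][:1],col[-1:] )
w=cv2.imread("pics/f1.png").astype(int);g=abs(np.diff(w[30:65,240:268].mean(1),axis=0)).sum(1);print("end row",30+np.argsort(-g)[:4])
crop=b[180:270,140:300]
h=cv2.cvtColor(crop.astype(np.uint8),cv2.COLOR_BGR2HSV);m=cv2.inRange(h,(3,150,30),(16,255,255))
y,x=np.nonzero(m)
for c0 in range(8,150,14): 
    q=y[(x>=c0)&(x<c0+3)];print(c0+141,(q.min()+180,q.max()+180) if len(q) else None,end=" ")
E
```

```text
-1 far top edge [267.1 192.2] near top [275.4 202. ] near bottom [275.3 208. ] changed rows at x 267 [194] [371]
-0.5 far top edge [239.4 203.1] near top [247.  213.4] near bottom [247.2 219.4] changed rows at x 239 [166] [381]
0 far top edge [210.9 214.4] near top [217.7 225.1] near bottom [218.1 231.2] changed rows at x 210 [151] [366]
0.5 far top edge [181.5 226. ] near top [187.4 237.3] near bottom [188.1 243.3] changed rows at x 181 [191] [341]
1 far top edge [151.3 237.9] near top [156.3 249.7] near bottom [157.3 255.8] changed rows at x 151 [199] [310]
end row [35 43 38 34]
149 None 163 (np.int64(246), np.int64(252)) 177 (np.int64(229), np.int64(246)) 191 (np.int64(224), np.int64(240)) 205 (np.int64(228), np.int64(234)) 219 (np.int64(213), np.int64(229)) 233 (np.int64(218), np.int64(224)) 247 (np.int64(213), np.int64(218)) 261 (np.int64(195), np.int64(212)) 275 (np.int64(205), np.int64(207)) 289 None
```

The deck's lower edge in the scene view follows the predicted slope within about 1 px, and its end is within about 2 mm. I hand the job in.

```bash
python3 -c "
from cell import env
print(env.job_done())"
```

```text
the job is handed in; nothing more can be done
None
```

The ramp is built and handed in at about 31 s of the 122 s allowed: the four piers stand in order of height on their footings and the deck rests sloping on them; `job_done()` gave no verdict, but my last camera checks put the deck within about 2 mm of where it should be.

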